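# Nudge a loaded tube rack home and latch it

### The arm

A 6-joint arm with a two-finger parallel gripper is mounted at the origin on the work surface. World frame = base frame: x ahead of the robot, y to its left, z up, the work surface at z = 0. Lengths are in m, angles in rad, forces in N, time in s.
With the tool pointing down it reaches from about 0.3 to 0.775 m from the base axis. Payload 14.6 kg.
Tool frame: the origin (TCP) lies at the very end of the fingers, on their centre line; the grasp point (between the pads) lies 19 mm behind it; z points along the fingers, y is the line along which they close (so a half turn about z gives the same grasp; the last joint's range is limited). The gripper opens to 85 mm and grips with 20 to 120 N. Pads are 22 mm wide; open, the fingers measure 114 mm over their backs; the gripper's body (76 mm by 85 mm) begins 54 mm behind the grasp point. The pads swing forward as they close: fully open they stand 13 mm farther back than shut.
Start: joints at [-1.348, 0.3, 1.521, -0, 1.321, -0.067], TCP at [0.157, -0.527, 0.231] pointing down, gripper open.
Joint ranges: [-3.03, 3.03], [-0.79, 2.21], [0.23, 2.52], [-1.04, 4.18], [0, 3.07], [-2.55, 2.55]. Speed limits (rad/s): [2.22, 2.22, 2.57, 3.14, 3.14, 3.14].

### API

Orientations are given as [roll, pitch, yaw] about the fixed x, y, z axes, in that order (R = Rz(yaw) Ry(pitch) Rx(roll)).
In Python, from plant import ctrl gives the robot as it stands.
- The arm moves only by the shell command python3 shift.py [FORCE], which reads ROWS from standard input. ROWS is one flat JSON list of numbers that holds 1 to 8 rows one after another, with no inner brackets; each row has 5 numbers: dx, dy, dz in units of 25 mm, then a turn about the tool's z in units of 0.2 rad, then the finger opening in m; each row shifts and turns the commanded pose from where the row before left it, along the tool's axes as they then stand; what a row does not reach is not made up. A row lasts 1/12 s, in which the tool goes at most 0.0417 m and 0.125 rad, less where a joint would pass 70% of its speed; a pose out of reach is approached as far as the arm can. The fingers move at their own pace and stop on an object; FORCE is the grip in N (left out, the last holds). Time passes only in rows, so rows that do not move let the fingers close. It prints the time, the measured TCP pose, the force, the opening and the grip force at its end. Input that does not fit is refused with a message, and nothing moves.
- ctrl.read_state(): the state, without advancing time (a new reading comes with each control period).
- ctrl.read_camera(name): name is "scene" or "top" or "wrist"; returns the picture (480x640x3 uint8, red, green, blue); there is no depth.
- ctrl.camera_params(name): a dict with "intrinsics" (3x3 intrinsics, pixels), "R" (3x3) and "t" (3): a world point X has camera coordinates R X + t. Camera axes: x right, y down, z forward; pixel columns grow to the right and rows downward; lengths in m; the calibration is good to about 2 mm. A picture is of the moment at which its call begins: read the wrist's pose just before it. camera_params takes no time and is no camera call; for the wrist camera it gives the pose at the moment of the call.
- ctrl.sign_off(): hands the job in; it is judged then, once.
The state is a dict: "time_s": time; "joints": joint angles; "qd": joint speeds; "joint_torque": joint torques, N m; "ee_pos": TCP position; "eef_rot": TCP orientation; "wrist_force": force on the tool from outside, world axes, zero at the start; "moment": the same for the moment, N m; "gripper_width": finger opening in m; "grip_force": force on a finger pad.
Only numpy, scipy, OpenCV 4.12 (cv2) and the standard library are available. Lean on these libraries where they do the work, as an engineer would, in place of code of your own. Each camera call takes 0.05 s, during which the arm holds its last target. There are 200 camera calls.

### The job

With a gentle push (never more than 15 N), slide the loaded black rack straight along the bench into its nest until it has pressed the sprung pad at the back about halfway in; push only on the rack's black body and do not touch the glass tubes. Then swing the steel retaining arm across the front of the rack until it snaps into its end detent, and leave it all standing without disturbing the other things on the bench.

Things in the scene. Friction and masses are not known exactly. Their poses are not given: they have to be found in the camera images.
- rack: Loaded tube rack, loose on the bench: black plastic block 90 mm (x) by 150 mm (y) by 32 mm high, 0.42 to 0.63 kg; too wide to grasp. Origin: centre of its underside. Push on its front face (x = -45 mm). It starts 115 to 150 mm in front of its home, pointing roughly at the nest. Slides with 2 to 5 N, stays where left. Over 15 N between robot and rack breaks the glass.
- tubes: 21 fragile glass tubes with red feet and thin steel needles, fixed upright in the rack in 3 rows of 7, 20 mm apart along y, at rack x = -12, 10 and 32 mm (the front row of holes, x = -34 mm, is empty). Each 12 mm wide; glass reaches 54 mm above the bench, needles 66 mm. Same origin and axes as the rack. Must not be touched.
- nest: Fixed aluminium U, open to its -x (robot side). Origin on the bench, where the rack's origin is when the rack just touches the relaxed pad; x points in, axes parallel to the home rack's. Side rails 20 mm high, inner faces y = +-80 mm (5 mm clearance), x = -20 to 100 mm, with lead-ins flaring to about y = +-95 mm at x = -50 mm. Back block 34 mm high, x = 82 to 104 mm.
- pad (a joint): How far the sprung rubber pad at the nest's back is pressed in, m: 0 relaxed, 0.020 bottomed (rigid). Spring 120 N/m (1.2 N at 10 mm), weak enough that the rack normally stays where left. Pad 110 mm wide, 4 to 26 mm above the bench; relaxed face at nest x = 45 mm. About halfway: 6 to 14 mm.
- keeper (a joint): Angle of the retaining arm, rad: 0 parked, 2.07 seated in the detent; grows clockwise seen from above. At 0 it points to nest -x turned 0.5 rad outwards (to -y), clear of the rack's way; at 0.5 along nest -x; at 2.07 along nest +y, across the rack's front. Stays where left; takes under 1.5 N at the push point up to a dead centre at 1.75; from about 1.9 its spring snaps it to the end stop.
- keeper_hinge (a point): Centre of the arm's vertical pivot, at nest x = -46, y = -105 mm, 20 mm above the bench; hub 22 mm across, 31 mm high.
- keeper_push (a point): On the arm's centre line, 100 mm from the pivot, 20 mm up: push here from the outer side. Arm: level steel bar 10 mm wide, 13 to 27 mm above the bench, 130 mm long from the pivot, with a stud 10 mm across, 44 mm high, 122 mm from the pivot. Seated, its inner face is at nest x = -41 mm: it passes the rack only with the pad pressed over 4 mm.
- tray: Bystander: empty white open tray 170 x 260 x 45 mm, to the left; origin: centre of its underside.
- spare: Bystander: two empty black racks stacked, 90 x 150 x 64 mm, to the right; origin: centre of its underside.
- jar: Bystander: white jar 56 mm across, 70 mm high, to the right; origin: centre of its underside.

How it is judged:
On the way, in this order (a step that is already met when the one before it is completed fails the run):
1. the rack stands in the nest with the sprung pad pressed in at least 5 mm (value of joint pad above 0.005 m and x of rack in the frame of nest above 0.005 m and y of rack in the frame of nest between -0.008 and 0.008 m and angle between the x axis of rack and the x axis of nest, either way round below 0.08 rad and angle between rack's own z axis and vertical below 0.04 rad), for 0.2 s.
2. the retaining arm is swung across and seated in its end detent (value of joint keeper above 2 rad), for 0.2 s.
At the end, for the whole second after the job is handed in: The retaining arm is seated (within 0.07 rad of its end stop); the rack stands upright in the nest behind it (within 8 mm sideways and 0.08 rad of straight), still pressing the pad at least 2 mm in, and at rest (value of joint keeper above 2 rad and value of joint pad above 0.002 m and x of rack in the frame of nest above 0.002 m and y of rack in the frame of nest between -0.008 and 0.008 m and angle between the x axis of rack and the x axis of nest, either way round below 0.08 rad and angle between rack's own z axis and vertical below 0.04 rad and linear speed of rack below 0.01 m/s); the robot touches nothing.
It fails at once if the robot pushes the rack with more than 15 N (contact force between rack and the fingers above 15 N or contact force between rack and the arm above 15 N).
It fails at once if the robot touches the glass tubes (over 0.5 N) (contact force between tubes and the fingers above 0.5 N or contact force between tubes and the arm above 0.5 N).
It fails at once if the rack is tipped more than 0.15 rad (angle between rack's own z axis and vertical above 0.15 rad).
It fails at once if a bystander (tray, spare racks, jar) is moved more than 15 mm (distance of any of tray, spare, jar from where it was at the start of the episode above 0.015 m).
It also fails if it takes over 64 s, if anything falls off the work surface, if the arm or the gripper's body presses on something with over 40 N, if the wrist force passes 120 N, or if a joint passes its speed limit or range.

## Working session

There is one attempt and no reset: what is moved stays moved. The work goes in short steps, Python scripts to look and compute and a shell command to move; the robot and the scene stay as the last step left them, time stands still between calls to the robot, and variables do not carry over. Pictures are saved under pics/ and viewed, at most 12 in all, crops included, and the job is handed in when it is done.

```bash
ls; mkdir -p pics; python3 - <<'E'
from plant import ctrl
import cv2
s=ctrl.read_state();print(s)
for n in("scene","top"):
    cv2.imwrite(f"pics/{n}0.png",ctrl.read_camera(n)[:,:,::-1])
    p=ctrl.camera_params(n);print(n,p)
E
```

```text
pics
plant.py
shift.py
{'time_s': 0.0, 'joints': array([-1.34757811e+00,  3.00457986e-01,  1.52162500e+00,  3.03585734e-05,
        1.32074260e+00, -6.66150393e-02]), 'qd': array([-7.28284360e-04,  6.74646307e-04,  1.52627420e-04,  1.60676794e-03,
        5.13484532e-04,  4.25681779e-05]), 'joint_torque': array([ 1.34828369e-03, -5.43497765e+01, -3.61786509e+01,  2.06775627e-05,
        4.00265824e-03,  2.83348845e-05]), 'ee_pos': array([ 0.15712418, -0.52680672,  0.23070994]), 'eef_rot': array([-3.14036441e+00, -1.11410946e-04,  2.89825653e-01]), 'wrist_force': array([0.31238495, 0.7954365 , 0.71090752]), 'moment': array([-0.05445691,  0.04479104,  0.03224682]), 'grip_force': 0.0, 'gripper_width': 0.08567095383290839}
scene {'intrinsics': array([[518.52772992,   0.        , 324.93593029],
       [  0.        , 518.52772992, 238.72558599],
       [  0.        ,   0.        ,   1.        ]]), 'R': array([[-0.22458926,  0.97441398, -0.00877838],
       [ 0.74563008,  0.16604386, -0.64534117],
       [-0.62737186, -0.15148212, -0.76384404]]), 't': array([ 0.11438051, -0.40197525,  1.6369058 ])}
top {'intrinsics': array([[475.10990201,   0.        , 322.69241612],
       [  0.        , 475.10990201, 238.80194262],
       [  0.        ,   0.        ,   1.        ]]), 'R': array([[-0.00917452, -0.99992123, -0.00856486],
       [-0.99628043,  0.00987435, -0.08560255],
       [ 0.08568038,  0.00774764, -0.99629255]]), 't': array([0.00854124, 0.56398947, 1.19873176])}
```

View pics/top0.png

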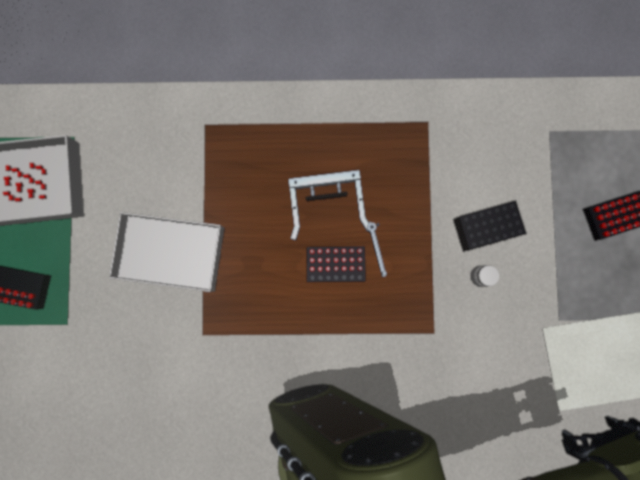

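View pics/scene0.png

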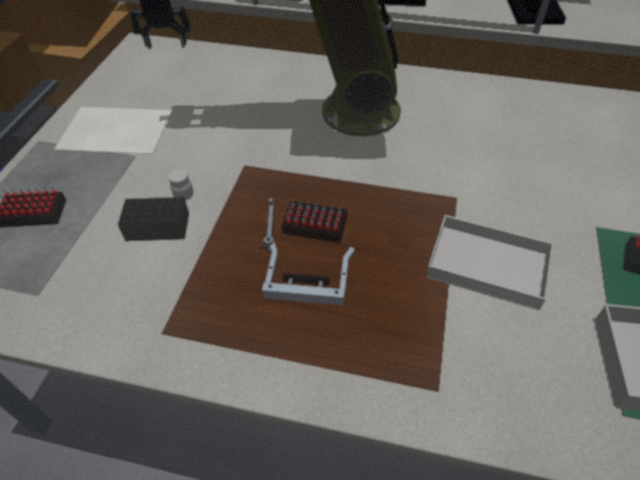

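The top view shows the nest's back block at about (325,178), the rack spanning (306-366, 247-283), the keeper pivot at (370,227) and its stud at (384,275). The scene view agrees: rack at (315,220), pivot at (268,241). Next I'll get rough positions and the wrist camera geometry.

```bash
cat > h.py <<'E'
import numpy as np, cv2
from plant import ctrl
def ray(p,uv):
    K,R,t=p["intrinsics"],p["R"],p["t"]
    uv=np.atleast_2d(np.array(uv,float))
    d=(np.linalg.inv(K)@np.c_[uv,np.ones(len(uv))].T).T@R
    return -R.T@t,d
def plane(p,uv,z):
    c,d=ray(p,uv); return c+d*((z-c[2])/d[:,2])[:,None]
def proj(p,X):
    c=(np.atleast_2d(X)@p["R"].T+p["t"])@p["intrinsics"].T; return c[:,:2]/c[:,2:]
def tri(p1,a,p2,b):
    "midpoints of two rays per point, and their gaps"
    c1,d1=ray(p1,a);c2,d2=ray(p2,b);o=[]
    for u,v in zip(d1,d2):
        k=np.linalg.lstsq(np.c_[u,-v],c2-c1,rcond=None)[0]
        P,Q=c1+k[0]*u,c2+k[1]*v;o.append([*(P+Q)/2,np.linalg.norm(P-Q)])
    return np.array(o)
E
python3 - <<'E'
from h import *
np.set_printoptions(precision=4,suppress=True)
p=ctrl.camera_params("top")
print(plane(p,[(290,183),(359,176),(370,227),(384,274)],.034)); print(plane(p,[(306,247),(366,247),(366,283),(306,283)],.032))
w=ctrl.camera_params("wrist");print(w); print(-w["R"].T@w["t"], w["R"].T[:,2])
E
```

```text
[[ 0.7086  0.0861  0.034 ]
 [ 0.725  -0.0921  0.034 ]
 [ 0.5923 -0.1181  0.034 ]
 [ 0.4721 -0.1515  0.034 ]]
[[ 0.5428  0.0459  0.032 ]
 [ 0.5413 -0.1072  0.032 ]
 [ 0.4498 -0.1057  0.032 ]
 [ 0.4512  0.0465  0.032 ]]
{'intrinsics': array([[342.1948,   0.    , 318.2176],
       [  0.    , 342.1948, 238.8262],
       [  0.    ,   0.    ,   1.    ]]), 'R': array([[ 0.2867, -0.958 , -0.0001],
       [-0.9153, -0.274 ,  0.2953],
       [-0.2829, -0.0846, -0.9554]]), 't': array([-0.5497, -0.0393,  0.3782])}
[ 0.2286 -0.5054  0.3729] [-0.2829 -0.0846 -0.9554]
```
Camera is 75mm in tool +x direction (yaw .29) tilted looking back toward TCP (-x). So tool yaw 0: camera at x+0.075, looking toward -x slightly. Tool down: roll pi → tool y = -world y (yaw 0). tool x = world x.

Careful with the scale: shifts go in units of 25 mm and turns go in units of 0.2 rad. That gives: 0.032 m is 1.28, -0.021 m is -0.84.

```bash
for i in 1; do echo '[1.28, -0.84, -0.2, 0, 0.085, 1.28, -0.84, -0.2, 0, 0.085, 1.28, -0.84, -0.2, 0, 0.085, 1.28, -0.84, -0.2, 0, 0.085, 1.28, -0.84, -0.2, 0, 0.085, 1.28, -0.84, -0.2, 0, 0.085, 1.28, -0.84, -0.2, 0, 0.085, 1.28, -0.84, -0.2, 0, 0.085]' | python3 shift.py; done
echo '[1.28, -0.84, -0.2, 0, 0.085, 1.28, -0.84, -0.2, 0, 0.085, 1.28, -0.84, -0.2, 0, 0.085, 1.28, -0.84, -0.2, 0, 0.085, 1.28, -0.84, -0.2, 0, 0.085, 1.28, -0.84, -0.2, 0, 0.085, 1.28, -0.84, -0.2, 0, 0.085, 1.28, -0.84, -0.2, 0, 0.085]' | python3 shift.py
echo '[0, 0, 0, 0.5, 0.085, 0, 0, 0, 0.5, 0.085, 0, 0, 0, 0, 0.085, 0, 0, 0, 0, 0.085, 0, 0, 0, 0, 0.085]' | python3 shift.py
python3 - <<'E'
from h import *
import pickle
p=ctrl.camera_params("wrist");im=ctrl.read_camera("wrist")
cv2.imwrite("pics/w1.png",im[:,:,::-1]);pickle.dump(p,open("w1.pkl","wb"))
E
```

```text
time_s: 0.77
ee_pos: [0.3552, -0.2912, 0.2714]
eef_rot: [-3.141, 0.0, 0.29]
wrist_force: [0.7, -0.7, 0.3]
gripper_width: 0.0849
grip_force: 0.0
time_s: 1.43
ee_pos: [0.5526, -0.0569, 0.3113]
eef_rot: [-3.141, 0.0, 0.29]
wrist_force: [0.6, -1.1, -0.6]
gripper_width: 0.0851
grip_force: 0.0
time_s: 1.85
ee_pos: [0.5516, -0.0591, 0.3112]
eef_rot: [-3.142, 0.0, 0.093]
wrist_force: [0.8, -0.0, -0.4]
gripper_width: 0.0847
grip_force: 0.0
```

View pics/w1.png

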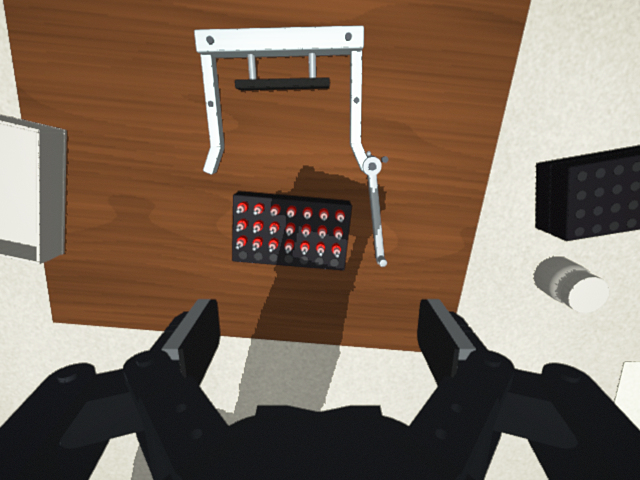

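The wrist view shows the nest block's screws at (210,40) and (348,37), the hub at (372,166), the stud at (382,262), and the rack top spanning about (234-351, 193-269). I'll take a second view from another place to triangulate.

```bash
echo '[0, 1.2, 0.4, 0, 0.085, 0, 1.2, 0.8, 0, 0.085, 0.4, 0.8, 0.8, 0, 0.085, 0, 0, 0, 0, 0.085, 0, 0, 0, 0, 0.085, 0, 0, 0, 0, 0.085]' | python3 shift.py
python3 - <<'E'
from h import *
import pickle
p=ctrl.camera_params("wrist");im=ctrl.read_camera("wrist")[:,:,::-1]
cv2.imwrite("pics/w2.png",im);pickle.dump(p,open("w2.pkl","wb"))
a=cv2.imread("pics/w1.png")
for n,i in(("w1",a),("w2",im)):
    hsv=cv2.cvtColor(i,cv2.COLOR_BGR2HSV);m=((hsv[...,2]<62)&(hsv[...,1]<90)).astype(np.uint8)*255
    m[300:]=0
    m=cv2.morphologyEx(m,cv2.MORPH_CLOSE,np.ones((15,15)))
    for c in cv2.findContours(m,0,2)[0]:
        if cv2.contourArea(c)>800: print(n,cv2.boundingRect(c),cv2.approxPolyDP(c,4,True).reshape(-1,2).tolist())
x=cv2.resize(a[10:285,180:400],None,fx=1.8,fy=2,interpolation=cv2.INTER_CUBIC)
y=cv2.resize(im[0:300,:],None,fx=1,fy=1)
b=im[0:300,100:400];cv2.imwrite("pics/c2.png",cv2.resize(b,None,fx=2,fy=2,interpolation=cv2.INTER_CUBIC))
E
```

```text
time_s: 2.4
ee_pos: [0.5689, -0.1374, 0.262]
eef_rot: [3.141, -0.001, 0.09]
wrist_force: [0.2, 0.4, -0.5]
gripper_width: 0.0849
grip_force: 0.0
w1 (232, 192, 120, 78) [[233, 195], [233, 260], [344, 268], [348, 201]]
w1 (536, 146, 104, 95) [[639, 146], [538, 163], [536, 227], [566, 240], [639, 229]]
w1 (235, 78, 95, 12) [[329, 82], [235, 80], [235, 86], [328, 87]]
w2 (152, 207, 135, 87) [[152, 212], [156, 283], [280, 293], [286, 217], [170, 207]]
w2 (492, 153, 148, 110) [[639, 153], [493, 175], [494, 244], [521, 262], [639, 245]]
w2 (146, 81, 110, 14) [[255, 91], [250, 81], [146, 84], [154, 94]]
```

View pics/c2.png

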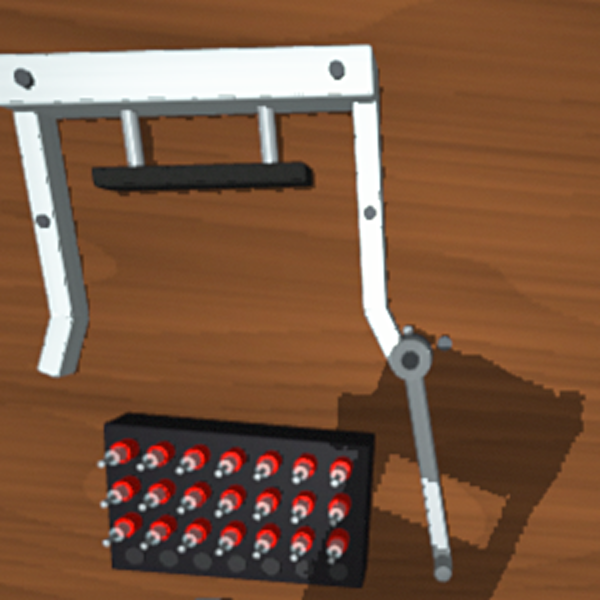

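The crop (w2 = 100 + c/2) shows the block screws at w2 (111,38.5) and (268.5,34.5), rail screws at (121.5,110.5) and (285,106), hub at (304.5,179.5) and stud at (321,286). The rack's front top edge runs from (156,284.5) to (280.5,293).

```bash
python3 - <<'E'
from h import *
import pickle
np.set_printoptions(precision=4,suppress=True)
P=[pickle.load(open(f"w{i}.pkl","rb")) for i in(1,2)]
I=[cv2.cvtColor(cv2.imread(f"pics/w{i}.png"),cv2.COLOR_BGR2GRAY) for i in(1,2)]
def dark(g,uv,r=5):
    for _ in range(4):
        u,v=np.round(uv).astype(int);w=g[v-r:v+r+1,u-r:u+r+1].astype(float)
        k=np.clip(190-w,0,None);y,x=np.mgrid[v-r:v+r+1,u-r:u+r+1];uv=[(k*x).sum()/k.sum(),(k*y).sum()/k.sum()]
    return uv
a=[(210,40),(348,37),(210,103),(357,100)];b=[(111,38.5),(268.5,34.5),(121.5,110.5),(285,106)]
a=[dark(I[0],q) for q in a];b=[dark(I[1],q) for q in b];print(np.array(a),np.array(b))
a+=[(372,166),(382,262),(233,260),(345,268.5)];b+=[(304.5,179.5),(321,286),(156,284.5),(280.5,293)]
T=tri(P[0],a,P[1],b);print(T)
y=T[0,:2]-T[1,:2];y2=T[2,:2]-T[3,:2]
yaws=[np.arctan2(-v[0],v[1]) for v in(y,y2)];print("nest yaw",yaws,np.linalg.norm(y),np.linalg.norm(y2))
w=np.mean(yaws);R=np.array([[np.cos(w),-np.sin(w)],[np.sin(w),np.cos(w)]])
o1=(T[0,:2]+T[1,:2])/2-R@[.093,0];o2=T[4,:2]-R@[-.046,-.105];print("origin from block, hub",o1,o2)
f=T[6,:2]-T[7,:2];print("rack yaw",np.arctan2(-f[0],f[1]),np.linalg.norm(f))
m=(T[6,:2]+T[7,:2])/2;print("front mid in nest",R.T@(m-o1))
print("stud dir in nest",R.T@(T[5,:2]-T[4,:2]))
# rack top corners by plane z=.032
for p,q in((P[0],[(233,195),(233,260),(345,268.5),(350,201)]),(P[1],[(156,284.5),(280.5,293)])): print(plane(p,q,.032))
E
```

```text
[[209.7792  39.9026]
 [347.7778  36.3728]
 [204.5595 103.9542]
 [364.5697 100.0113]] [[111.7121  38.9669]
 [268.0184  34.6542]
 [120.5025 110.4552]
 [284.2083 106.1467]]
[[ 0.7111  0.0738  0.0346  0.0001]
 [ 0.7286 -0.075   0.0343  0.0001]
 [ 0.6473  0.0925 -0.006   0.    ]
 [ 0.6638 -0.0977  0.0675  0.0007]
 [ 0.5943 -0.1206  0.0326  0.0003]
 [ 0.4749 -0.1495  0.04    0.0007]
 [ 0.4583  0.0427  0.0372  0.0014]
 [ 0.461  -0.1031  0.0388  0.0007]]
nest yaw [np.float64(0.11673578095642355), np.float64(0.08632163696911348)] 0.14976221451753932 0.19081821578710934
origin from block, hub [ 0.6273 -0.01  ] [ 0.6294 -0.0115]
rack yaw 0.018753900124243376 0.1458316706673954
front mid in nest [-0.1688 -0.0031]
stud dir in nest [-0.1217 -0.0166]
[[ 0.5431  0.0459  0.032 ]
 [ 0.4569  0.0441  0.032 ]
 [ 0.4587 -0.1038  0.032 ]
 [ 0.5491 -0.0994  0.032 ]]
[[ 0.455   0.045   0.032 ]
 [ 0.4573 -0.1027  0.032 ]]
```

Nest origin is about (0.6275, -0.0105) with yaw 0.117, and the block and hub agree. The rack's front mid is at about (0.457, -0.029), yaw about 0.02. The keeper sits at about 0.38 rad. Next I go behind the rack with open fingers.

Converted, 0.04 m is 1.6, 0.02 m is 0.8, 0.07 rad is 0.35.

```bash
echo '[-1.12, -0.96, 0, 0, 0.085, -1.12, -0.96, 0, 0, 0.085, -1.12, -0.96, 0, 0, 0.085, -1.12, -0.96, 0, 0, 0.085, -1.12, -0.96, 0, 0, 0.085, 0, 0, 0.8, 0.35, 0.085, 0, 0, 1.6, 0, 0.085, 0, 0, 1.6, 0, 0.085]' | python3 shift.py
echo '[0, 0, 1.6, 0, 0.085, 0, 0, 1.6, 0, 0.085, 0, 0, 1.2, 0, 0.085, 0, 0, 0.8, 0, 0.085, 0, 0, 0.6, 0, 0.085, 0, 0, 0, 0, 0.085, 0, 0, 0, 0, 0.085, 0, 0, 0, 0, 0.085]' | python3 shift.py
python3 - <<'E'
from h import *
import pickle
p=ctrl.camera_params("wrist");im=ctrl.read_camera("wrist")[:,:,::-1]
cv2.imwrite("pics/w3.png",im);pickle.dump(p,open("w3.pkl","wb"))
E
```

```text
time_s: 3.12
ee_pos: [0.4193, -0.0298, 0.1625]
eef_rot: [3.14, -0.007, 0.022]
wrist_force: [1.3, -0.1, -1.3]
gripper_width: 0.085
grip_force: 0.0
time_s: 3.78
ee_pos: [0.4196, -0.0304, 0.0177]
eef_rot: [3.141, -0.002, 0.021]
wrist_force: [0.3, 0.1, 0.9]
gripper_width: 0.0851
grip_force: 0.0
```

View pics/w3.png

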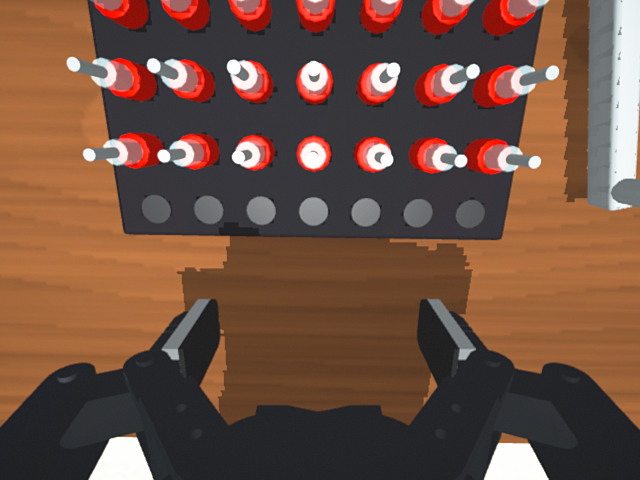

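The rack's front top edge runs from (125,234) to (501,239), with the fingertips at (205,300) and (430,300), clear of the face. I'll measure the gap and yaw from this.

```bash
python3 - <<'E'
from h import *
import pickle
np.set_printoptions(precision=4,suppress=True)
p=pickle.load(open("w3.pkl","rb"))
e=plane(p,[(125,234),(501,239)],.032);print(e,np.linalg.norm(e[0]-e[1]),"yaw",np.arctan2(e[1,0]-e[0,0],e[0,1]-e[1,1]))
print("finger front tips at z=.03:",plane(p,[(207,300),(430,300)],.030))
o=np.array([.6275,-.0105]);w=.117;R=np.array([[np.cos(w),-np.sin(w)],[np.sin(w),np.cos(w)]])
print("front mid nest",R.T@(e.mean(0)[:2]-o), "holes",plane(p,[(155,209),(470,213)],.032))
print("stud?",plane(p,[(628,190)],.044))
E
```

```text
[[ 0.4551  0.0454  0.032 ]
 [ 0.4561 -0.1014  0.032 ]] 0.14680328672437648 yaw 0.007284216745909782
finger front tips at z=.03: [[ 0.4262  0.0163  0.03  ]
 [ 0.4282 -0.0774  0.03  ]]
front mid nest [-0.1728  0.0027] holes [[ 0.4652  0.0326  0.032 ]
 [ 0.4662 -0.0876  0.032 ]]
stud? [[ 0.478  -0.1347  0.044 ]]
```

```bash
echo '[0, 0, 0.4, 0.065, 0.085, 0.32, -0.04, 0, 0, 0.085, 0.28, -0.04, 0, 0, 0.085, 0.16, 0, 0, 0, 0.085, 0.12, 0, 0, 0, 0.085, 0.12, 0, 0, 0, 0.085, 0.12, 0, 0, 0, 0.085]' | python3 shift.py
echo '[0.16, 0, 0, -0.04, 0.085, 0.2, -0.012, 0, -0.04, 0.085, 0.2, -0.012, 0, -0.04, 0.085, 0.2, -0.012, 0, -0.04, 0.085, 0.2, -0.012, 0, -0.04, 0.085, 0.2, -0.012, 0, -0.04, 0.085, 0.2, -0.012, 0, -0.04, 0.085]' | python3 shift.py
python3 - <<'E'
from h import *
import pickle
p=ctrl.camera_params("wrist");im=ctrl.read_camera("wrist")[:,:,::-1]
cv2.imwrite("pics/w4.png",im);pickle.dump(p,open("w4.pkl","wb"))
E
```

```text
time_s: 4.42
ee_pos: [0.4465, -0.0284, 0.0062]
eef_rot: [-3.141, 0.001, 0.007]
wrist_force: [-6.6, 0.8, 4.7]
gripper_width: 0.0851
grip_force: 3.2
time_s: 5.0
ee_pos: [0.481, -0.0255, 0.0062]
eef_rot: [-3.142, 0.0, 0.063]
wrist_force: [-3.4, -0.8, -0.4]
gripper_width: 0.0849
grip_force: 1.7
```

View pics/w4.png

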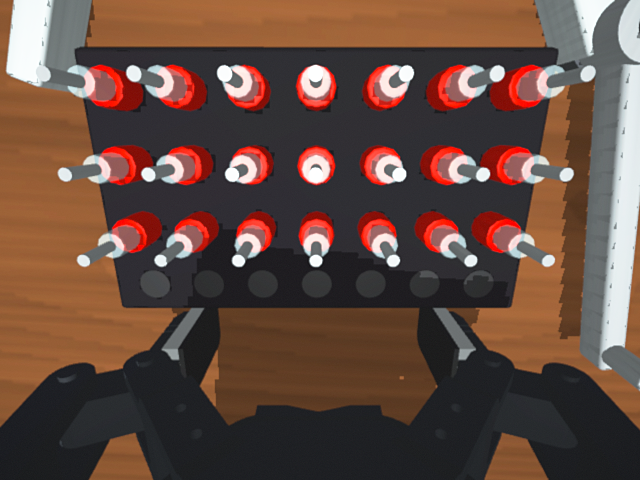

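The fingers sit flat against the rack: its front edge runs (121,306)-(510,306), parallel to the tool. Both lead-ins show at the top corners. Now I compute what remains.

```bash
cat > r.py <<'E'
from h import *
import pickle,sys
np.set_printoptions(precision=4,suppress=True)
def rep(p,a,b,z=.032):
    e=plane(p,[a,b],z);o=np.array([.6275,-.0105]);w=.117;R=np.array([[np.cos(w),-np.sin(w)],[np.sin(w),np.cos(w)]])
    y=np.arctan2(e[1,0]-e[0,0],e[0,1]-e[1,1]);m=e.mean(0)[:2]+.045*np.array([np.cos(y),np.sin(y)])
    print("front",e.mean(0),"yaw",y,"rack in nest",R.T@(m-o))
E
python3 - <<'E'
from r import *
p=pickle.load(open("w4.pkl","rb"));rep(p,(121,306),(510,306))
print(plane(p,[(77,48),(557,48)],.032), ctrl.read_state()["wrist_force"])
E
```

```text
front [ 0.493  -0.0238  0.032 ] yaw 0.06401386351730265 rack in nest [-0.0902  0.0001]
[[ 0.5754  0.0538  0.032 ]
 [ 0.5848 -0.0915  0.032 ]] [-0.9102 -0.0061  0.5393]
```

Converted, 0.003 m is 0.12, 0.0002 m is 0.008, -0.007 rad is -0.035.

```bash
echo '[0.12, 0, 0, -0.025, 0.085, 0.2, 0.008, 0, -0.035, 0.085, 0.2, 0.008, 0, -0.035, 0.085, 0.2, 0.008, 0, -0.035, 0.085, 0.2, 0.008, 0, -0.035, 0.085, 0.2, 0.008, 0, -0.035, 0.085, 0.2, 0.008, 0, -0.035, 0.085, 0.2, 0, 0, -0.035, 0.085]' | python3 shift.py
echo '[0.2, 0, 0, 0, 0.085, 0.2, 0, 0, 0, 0.085, 0.12, 0, 0, 0, 0.085, 0, 0, 0, 0, 0.085]' | python3 shift.py
python3 - <<'E'
from h import *
import pickle
p=ctrl.camera_params("wrist");im=ctrl.read_camera("wrist")[:,:,::-1]
cv2.imwrite("pics/w5.png",im);pickle.dump(p,open("w5.pkl","wb"))
E
```

```text
time_s: 5.72
ee_pos: [0.5191, -0.0234, 0.0062]
eef_rot: [-3.142, 0.0, 0.117]
wrist_force: [-4.1, -0.8, -0.0]
gripper_width: 0.085
grip_force: 1.9
time_s: 6.05
ee_pos: [0.5323, -0.0218, 0.0064]
eef_rot: [3.141, -0.001, 0.117]
wrist_force: [0.7, -1.0, 0.0]
gripper_width: 0.0848
grip_force: 0.0
```

View pics/w5.png

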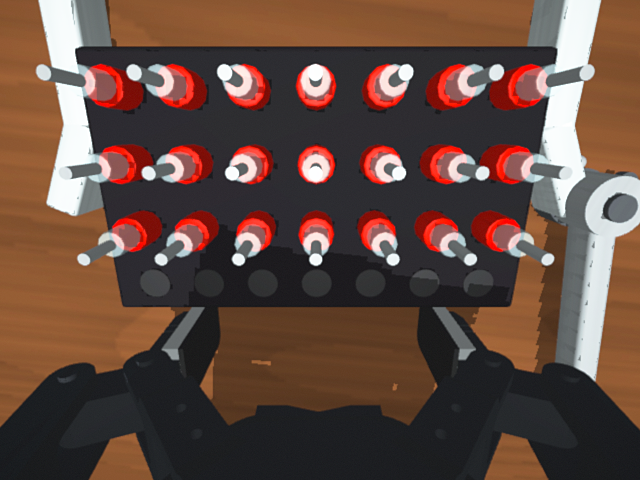

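Rack is entering the nest straight and centred (rails' outer edges at 40 and 600 in row 0, rack corners at 77 and 557), hub at (620,207), both fingers on the face. I'll check the remaining travel against the hub in the same view.

```bash
python3 - <<'E'
from r import *
p=pickle.load(open("w5.pkl","rb"));rep(p,(121,306),(510,306))
h=plane(p,[(620,207)],.031)[0,:2];f=plane(p,[(121,306),(510,306)],.032).mean(0)[:2]
u=np.array([np.cos(.117),np.sin(.117)]);v=np.array([-u[1],u[0]]);print("hub",h,"front rel hub",(f-h)@u,(f-h)@v,"want -> .011 , .105")
E
echo '[0.16, 0, 0, 0, 0.085, 0.2, 0, 0, 0, 0.085, 0.2, 0, 0, 0, 0.085, 0.2, 0, 0, 0, 0.085, 0.2, 0, 0, 0, 0.085, 0.2, 0, 0, 0, 0.085, 0.16, 0, 0, 0, 0.085, 0, 0, 0, 0, 0.085]' | python3 shift.py
python3 - <<'E'
from h import *
import pickle
p=ctrl.camera_params("wrist");im=ctrl.read_camera("wrist")[:,:,::-1]
cv2.imwrite("pics/w6.png",im);pickle.dump(p,open("w6.pkl","wb"))
E
```

```text
front [ 0.5441 -0.0195  0.032 ] yaw 0.11724012185237928 rack in nest [-0.0389  0.0008]
hub [ 0.5943 -0.1208] front rel hub -0.038048088233839296 0.10649302384575146 want -> .011 , .105
time_s: 6.77
ee_pos: [0.5653, -0.018, 0.0063]
eef_rot: [3.141, -0.001, 0.117]
wrist_force: [-0.0, -0.0, -0.3]
gripper_width: 0.0851
grip_force: 0.0
```

View pics/w6.png

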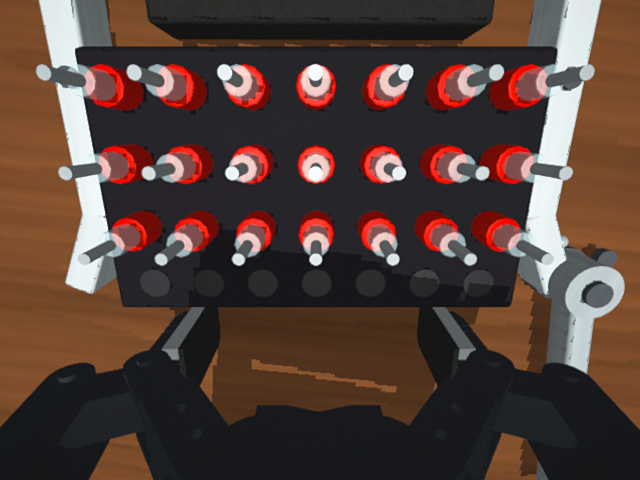

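The rack is centred and nearly straight between the rails. The pad's face (rows 25-40) is just ahead of the rack's back edge (row 47). About 16 mm remain.

Converted, 0.003 m is 0.12, 0.002 m is 0.08.

```bash
echo '[0.12, 0, 0, 0, 0.085, 0.12, 0, 0, 0, 0.085, 0.12, 0, 0, 0, 0.085, 0.12, 0, 0, 0, 0.085, 0.08, 0, 0, 0, 0.085, 0.08, 0, 0, 0, 0.085, 0, 0, 0, 0, 0.085, 0, 0, 0, 0, 0.085]' | python3 shift.py
python3 - <<'E'
from r import *
p=ctrl.camera_params("wrist");im=ctrl.read_camera("wrist")[:,:,::-1]
cv2.imwrite("pics/w7.png",im);pickle.dump(p,open("w7.pkl","wb"))
E
```

```text
time_s: 7.48
ee_pos: [0.5805, -0.0161, 0.0063]
eef_rot: [3.142, -0.001, 0.117]
wrist_force: [-0.9, 0.4, -0.3]
gripper_width: 0.0848
grip_force: 0.2
```

View pics/w7.png

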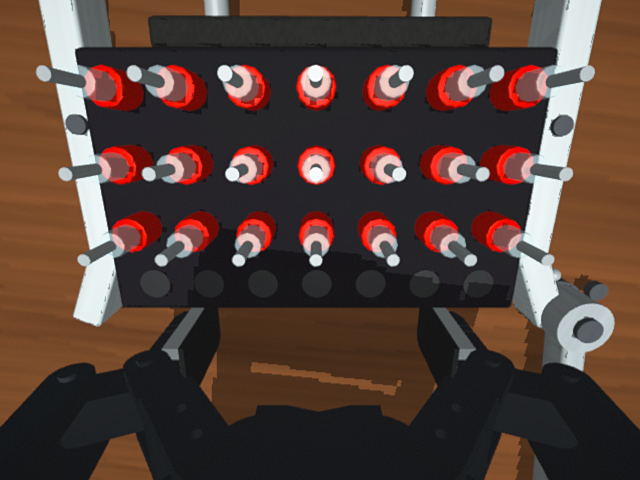

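The rack is now against the pad (pad top visible at rows 17-45, right behind the back edge), with the hub at (588,327) and the front edge in row 306.

```bash
python3 - <<'E'
from r import *
p=pickle.load(open("w7.pkl","rb"));rep(p,(121,306),(510,306))
h=plane(p,[(588,327)],.031)[0,:2];f=plane(p,[(121,306),(510,306)],.032).mean(0)[:2]
u=np.array([np.cos(.117),np.sin(.117)]);v=np.array([-u[1],u[0]]);print("hub",h,"front rel hub",(f-h)@u,(f-h)@v,"want -> .011 , .105")
E
```

```text
front [ 0.5924 -0.0138  0.032 ] yaw 0.11722655613388137 rack in nest [0.0097 0.0008]
hub [ 0.5952 -0.1206] front rel hub 0.00964640640562694 0.10634556705160303 want -> .011 , .105
```

Pad is about 9 mm in, and the rack is straight. Next I retreat, raise, close the fingers and go to the outer side of the keeper.

```bash
echo '[-0.32, 0, 0, 0, 0.085, -0.8, 0, 0, 0, 0.085, -1, 0, 0, 0, 0.085, 0, 0, -1.6, 0, 0.085, 0, 0, -1.6, 0, 0.085, 0, 0, -1.6, 0, 0.085, -0.32, 1.24, 0, 0, 0, -0.28, 1.24, 0, 0, 0]' | python3 shift.py
echo '[-0.32, 1.24, 0, 0, 0, -0.28, 1.24, 0, 0, 0, -0.32, 1.28, 0, 0, 0, 0, 0, 0, -0.6, 0, 0, 0, 0, -0.6, 0, 0, 0, 0, -0.6, 0, 0, 0, 0, -0.6, 0, 0, 0, 0, -0.6, 0]' | python3 shift.py
echo '[0, 0, 0, -0.6, 0, 0, 0, 0, -0.6, 0, 0, 0, 0, -0.6, 0, 0, 0, 0, -0.6, 0, 0, 0, 0, -0.6, 0, 0, 0, 0, -0.6, 0, 0, 0, 0, -0.6, 0, 0, 0, 0, -0.6, 0]' | python3 shift.py
echo '[0, 0, 0, -0.6, 0, 0, 0, 0, 0, 0, 0, 0, 0, 0, 0, 0, 0, 0, 0, 0]' | python3 shift.py
python3 - <<'E'
from r import *
s=ctrl.read_state();print(s["joints"],s["gripper_width"])
p=ctrl.camera_params("wrist");im=ctrl.read_camera("wrist")[:,:,::-1]
cv2.imwrite("pics/w8.png",im);pickle.dump(p,open("w8.pkl","wb"))
E
```

```text
time_s: 8.2
ee_pos: [0.5205, -0.0858, 0.129]
eef_rot: [3.14, -0.005, 0.12]
wrist_force: [-0.2, 0.2, -0.0]
gripper_width: 0.0632
grip_force: 0.0
time_s: 8.87
ee_pos: [0.5076, -0.1818, 0.1263]
eef_rot: [3.141, -0.0, 0.722]
wrist_force: [-0.1, -0.8, -0.5]
gripper_width: 0.0004
grip_force: 0.0
time_s: 9.53
ee_pos: [0.5076, -0.1817, 0.1263]
eef_rot: [3.141, 0.0, 1.683]
wrist_force: [0.1, 1.0, 0.3]
gripper_width: -0.0003
grip_force: 0.0
time_s: 9.87
ee_pos: [0.5078, -0.1817, 0.1263]
eef_rot: [3.141, 0.0, 1.793]
wrist_force: [-0.4, -0.4, 0.2]
gripper_width: 0.0002
grip_force: 0.0
[-0.4115  0.3868  1.664   0.      1.0905 -0.6335] 0.00016008357103875759
```

View pics/w8.png

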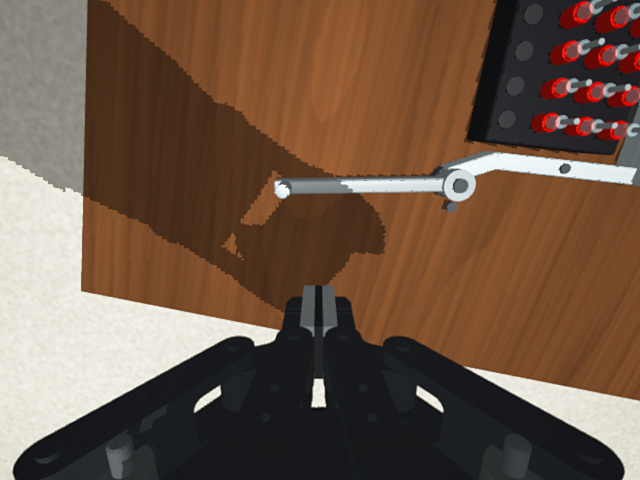

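The arm lies level in this view: stud (283,187), hub (459,186), fingertips at (318,288) on its outer side. The rack stands where I left it.

```bash
python3 - <<'E'
from r import *
p=pickle.load(open("w8.pkl","rb"));s=ctrl.read_state();T=s["ee_pos"];y=s["eef_rot"][2]
h=plane(p,[(459,186)],.031)[0];st=plane(p,[(283,187)],.044)[0];print(h,st,np.linalg.norm(h[:2]-st[:2]))
X=np.array([np.cos(y),np.sin(y)]);Y=np.array([np.sin(y),-np.cos(y)])
for q in(h,st):print("tool xy",(q[:2]-T[:2])@X,(q[:2]-T[:2])@Y)
E
```

```text
[ 0.5935 -0.121   0.031 ] [ 0.4755 -0.1464  0.044 ] 0.12069936864390486
tool xy 0.04033474118075506 0.09693061706126374
tool xy 0.04156687276945447 -0.023762462453617204
```

Converted, 0.024 m is 0.96, 0.04 m is 1.6.

```bash
echo '[0, 0.08, 1.6, 0, 0, 0, 0, 1.6, 0, 0, 0, 0, 0.96, 0, 0, 0, 0, 0.4, 0, 0, 0.32, 0, 0, 0, 0, 0.28, 0, 0, 0, 0, 0.2, 0, 0, 0, 0, 0.08, 0, 0, 0, 0]' | python3 shift.py
echo '[0.304, -0.044, 0, 0.4, 0, 0.304, -0.044, 0, 0.4, 0, 0.304, -0.044, 0, 0.4, 0, 0.304, -0.044, 0, 0.4, 0, 0.304, -0.044, 0, 0.4, 0, 0.304, -0.044, 0, 0.4, 0, 0.304, -0.044, 0, 0.4, 0, 0.304, -0.044, 0, 0.4, 0]' | python3 shift.py
python3 - <<'E'
from r import *
s=ctrl.read_state();T=s["ee_pos"];y=s["eef_rot"][2]
X=np.array([np.cos(y),np.sin(y)]);Y=np.array([np.sin(y),-np.cos(y)])
d=np.array([.594,-.1206])-T[:2];print("hub in tool",d@X,d@Y,"arm angle est",1.808-y+.38)
E
```

```text
time_s: 10.58
ee_pos: [0.5057, -0.1591, 0.014]
eef_rot: [3.139, 0.001, 1.797]
wrist_force: [0.2, -0.6, -0.2]
gripper_width: -0.0003
grip_force: 0.0
time_s: 11.25
ee_pos: [0.5, -0.0993, 0.0136]
eef_rot: [3.14, -0.0, 1.153]
wrist_force: [-1.3, -0.7, 0.9]
gripper_width: 0.0001
grip_force: 0.7
hub in tool 0.018704017070166768 0.09454594349675491 arm angle est 1.0351524498549076
```

```bash
echo '[0.304, -0.044, 0, 0.4, 0, 0.304, -0.044, 0, 0.4, 0, 0.304, -0.044, 0, 0.4, 0, 0.304, -0.044, 0, 0.4, 0, 0.304, -0.044, 0, 0.4, 0, 0.304, -0.044, 0, 0.4, 0, 0.304, -0.044, 0, 0.4, 0, 0.304, -0.044, 0, 0.4, 0]' | python3 shift.py
echo '[0.228, -0.036, 0, 0.3, 0, 0.228, -0.036, 0, 0.3, 0, 0.228, -0.036, 0, 0.3, 0, 0.188, -0.028, 0, 0.25, 0, 0.112, 0, 0, 0.15, 0, 0, 0, 0, 0, 0]' | python3 shift.py
python3 - <<'E'
from r import *
s=ctrl.read_state();T=s["ee_pos"];y=s["eef_rot"][2]
X=np.array([np.cos(y),np.sin(y)]);Y=np.array([np.sin(y),-np.cos(y)])
d=np.array([.594,-.1206])-T[:2];print("hub in tool",d@X,d@Y,"arm angle est",1.808-y+.38)
E
```

```text
time_s: 11.92
ee_pos: [0.5317, -0.0477, 0.0135]
eef_rot: [3.141, -0.001, 0.513]
wrist_force: [-1.7, -0.2, 0.1]
gripper_width: 0.0001
grip_force: 0.6
time_s: 12.42
ee_pos: [0.5531, -0.0349, 0.0136]
eef_rot: [3.141, -0.002, 0.256]
wrist_force: [-0.9, 0.2, -0.9]
gripper_width: -0.0001
grip_force: 0.0
hub in tool 0.017872570766535503 0.09323572345652 arm angle est 1.932322784498059
```

Converted, 0.003 m is 0.12, 0.03 rad is 0.15.

```bash
echo '[0.12, 0, 0, 0.15, 0, 0.12, 0, 0, 0.15, 0, 0, 0, 0, 0, 0]' | python3 shift.py
echo '[-0.8, 0, 0, 0, 0, -1.2, 0, 0, 0, 0, 0, 0, -1.6, 0, 0, 0, 0, -1.6, 0, 0, 0, 0, -1.6, 0, 0, 0, 0, -1.6, 0, 0, 0, 0, 0, 0, 0, 0, 0, 0, 0, 0]' | python3 shift.py
python3 - <<'E'
from r import *
p=ctrl.camera_params("wrist");im=ctrl.read_camera("wrist")[:,:,::-1]
cv2.imwrite("pics/w9.png",im);pickle.dump(p,open("w9.pkl","wb"))
E
```

```text
time_s: 12.67
ee_pos: [0.5586, -0.0337, 0.0133]
eef_rot: [3.141, -0.002, 0.197]
wrist_force: [-0.6, 0.8, -0.2]
gripper_width: -0.0001
grip_force: 0.0
time_s: 13.33
ee_pos: [0.5096, -0.0437, 0.175]
eef_rot: [3.14, -0.005, 0.199]
wrist_force: [-0.7, 0.2, 0.3]
gripper_width: 0.0
grip_force: 0.0
```

View pics/w9.png

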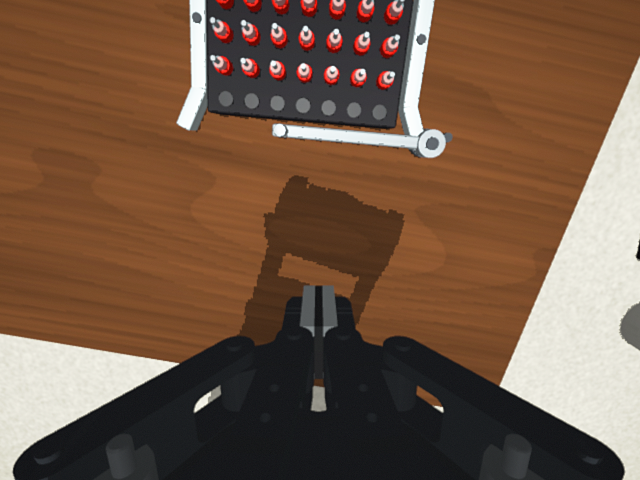

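The arm lies across the rack's front: stud (279,131), hub (432,144), front edge about (208,111)-(396,127). I'll measure its angle and the rack pose.

```bash
python3 - <<'E'
from r import *
p=pickle.load(open("w9.pkl","rb"))
h=plane(p,[(432,144)],.031)[0];s=plane(p,[(279,131)],.044)[0];a=s-h
print("arm dir minus nest +y dir (neg= past, pos = short)",np.arctan2(a[1],a[0])-(np.pi/2+.117),np.linalg.norm(a[:2]))
rep(p,(208,111),(396,127))
# angle between arm and row of front holes in the same view
q=plane(p,[(225,99),(379,112)],.032);d=q[0]-q[1];print("rack yaw from holes",np.arctan2(-d[0],d[1]),"holes mid rel hub",q.mean(0)-h)
E
```

```text
arm dir minus nest +y dir (neg= past, pos = short) 0.0016113016979522055 0.12222347016877223
front [ 0.5915 -0.0151  0.032 ] yaw 0.11929994592453644 rack in nest [ 0.0087 -0.0003]
rack yaw from holes 0.12089958211925858 holes mid rel hub [0.0077 0.1079 0.001 ]
```

Seated (about 2.07 rad). The rack is at nest x ≈ 9 mm, straight and centred, and the robot is clear.

```bash
python3 -c "
from plant import ctrl
print(ctrl.sign_off())"
```

```text
the job is handed in; nothing more can be done
None
```

I've handed the job in: the rack is in the nest pressing the pad about 9 mm, the retaining arm measured seated at about 2.07 rad, and the robot is clear; no verdict came back. Wrist-force readings stayed under about 9 N, and nothing else on the bench was approached.

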